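# Knock open a latched test case and hold its lid up

## Task

The small grey test case is latched shut: take the palm mallet and knock the sprung pin on its latch block all the way down so that the bolt lets go and the lid pops ajar, then stand the mallet upright on the table again, clear of the case. Then raise the lid by hand (its front rail is the handle) until it is 60 degrees open and keep holding it there so that the board inside can be inspected; the lid falls back if let go, so finish while still holding it. Leave the solder reel, the screw tin and the side cutters where they are.

Things in the scene. Friction and masses are not known exactly. Their poses are not given: they have to be found in the camera images.
- case: Grey test case fixed to the table: box 130 x 110 x 62 mm (x, y, z) with an aluminium lid. Origin: centre of its underside, on the table. Its -x side is the front (lid rail), +x the hinge side, z up. At its +y side stands the latch block, 46 x 46 x 85 mm, centred at (-35, 98) mm; a steel bolt reaches from it over an ear on the lid's +y edge and holds the lid shut.
- pin_top (a point): Centre of the flat top of the pin's round head (18 mm diameter, 6 mm thick), which is pushed straight down. With the pin up it lies at (-35, 98, 110) mm in the case frame, 25 mm above the latch block's top; the pin goes down 14 mm.
- latch_pin: The steel latch pin, a 10 mm rod with a round head of 18 mm diameter; origin on its axis 8 mm below pin_top, z up.
- pin_travel (a joint): How far the pin is down, m: 0 up, 0.014 fully down. A spring pushes it up (about 4 N at the top, 12 N fully down). The bolt moves with it and lets go of the lid after about 8 mm; pin and bolt come back when the mallet is lifted, but the lid has then popped up above the bolt.
- lid_angle (a joint): Opening angle of the lid, rad: 0 shut, 1.047 is 60 degrees, stop at 1.4. When the bolt lets go, the spring lifts it to about 0.18 rad; from anything higher it springs back down to there (about 4 N to hold at the rail at 60 degrees). It cannot be lifted while the bolt holds it.
- lid_hinge (a point): Middle of the lid's hinge line, at (68, 0, 65) mm in the case frame. The line runs along the case's y axis; it does not move.
- rail (a point): Round steel rail along the lid's front, 11 mm diameter, parallel to the hinge line, 100 mm between its two end arms. The point is the middle of the rail, 176 mm from the hinge line in the plane of the lid; lid shut: (-108, 0, 65) mm in the case frame. A 35 mm gap between rail and lid edge takes a finger from above. x and z axes turn with the lid, y is along the rail.
- lid: The sprung lid, an aluminium plate 134 x 114 x 6 mm with the rail on its front edge. Origin: on the hinge line, where lid_hinge is; with the lid shut its axes are the case's; the plate lies towards its -x.
- mallet: Palm mallet standing on its face, 135 mm tall, 0.2 to 0.3 kg: black rubber head 40 mm diameter and 45 mm high at the bottom, upright light wooden handle 20 to 23 mm diameter above it. Origin: centre of the striking face at the very bottom; z runs up along the handle.
- mallet_grip (a point): Point on the axis of the mallet's handle, 110 mm above its striking face, a good height to grip.
- solder_reel: Solder reel standing on its flange, white middle and dark flanges, 54 mm diameter, 47 mm high; origin at the centre of its underside. A bystander.
- screw_tin: Round open tin of screws, 70 mm diameter, 27 mm high; origin at the centre of its underside. A bystander.
- cutters: Side cutters with orange grips lying flat, 56 x 145 x 12 mm; origin at the centre of the underside. A bystander.
Not all that is in view belongs to the job. Several things have the shape of the mallet; the one meant has the colours described above.

How it is judged:
By the outcome, as a careful person would: the job done as asked, in the order asked, and still so for the second after the job is handed in, while the arm keeps its last pose, push and grip.
It also fails if it takes over 58 s, if anything falls off the work surface, if the arm or the gripper's body presses on something with over 40 N, if the wrist force passes 120 N, or if a joint passes its speed limit or range.

## Robot

A 6-joint arm with a two-finger parallel gripper is mounted at the origin on a cart in front of the work surface, level with it; the furniture and walls round the work are solid. World frame = base frame: x ahead of the robot, y to its left, z up, the work surface at z = 0. Lengths are in m, angles in rad, forces in N, time in s.
With the tool pointing down it reaches from about 0.275 to 0.825 m from the base axis. Payload 5.2 kg.
Tool frame: the origin (TCP) lies between the finger pads; the fingertips stand 25 mm ahead of it and the grasp point (between the pads) lies 6 mm ahead of it; z points along the fingers, y is the line along which they close (so a half turn about z gives the same grasp; the last joint's range is limited). The gripper opens to 93 mm and grips with 3 to 60 N. Pads are 15 mm wide; open, the fingers measure 128 mm over their backs; the gripper's body (75 mm by 188 mm) begins 65 mm behind the grasp point.
Start: joints at [1.034, 0.259, 1.535, -0, 1.348, -0.203], TCP at [0.18, 0.52, 0.21] pointing down, gripper open.
Joint ranges: [-3.14, 3.14], [-0.91, 2.08], [0.19, 2.58], [-1.22, 4.36], [0.22, 2.71], [-3.12, 3.12]. Speed limits (rad/s): [2.57, 2.57, 3.14, 3.14, 3.14, 3.14].

## Interface

Orientations are given as a unit quaternion [w, x, y, z].
In Python, from bench import r gives the robot as it stands.
- The arm moves only by the tool carry_out, never from a script. Its argument "steps" is a list of rows, each an object of numbers: "x", "y", "z": the shift along the tool's x, y, z in cm; "turn": the turn about the tool's z in degrees; "jaw": the closure, from 0 (fully open) to 1 (shut). A call has 1 to 12 rows; each row is the pose to reach, as a shift and turn from the pose commanded when the call began, along the tool's axes at that moment; what a row does not reach only later rows make up. A row lasts 1/10 s, in which the tool goes at most 50 mm and 8.59 degrees, less where a joint would pass 70% of its speed; a pose out of reach is approached as far as the arm can. A call with a gripper value outside its range is refused whole. The fingers move at their own pace and stop on an object; the grip force is fixed at half the most. Time passes only in rows, so rows that repeat a pose let the fingers close. It gives the time, the measured TCP pose, the force, the opening and the grip force at its end, in the units of the state.
- r.sense(): the state, without advancing time (a new reading comes with each control period).
- r.grab_frame(name): name is "side" or "top" or "wrist"; returns (picture, depth): 420x560x3 uint8, red, green, blue; 420x560 float32, m along the optical axis (not along the pixel's ray), 0 where there is no reading.
- r.camera_params(name): a dict with "mtx" (3x3 intrinsics, pixels), "R" (3x3) and "t" (3): a world point X has camera coordinates R X + t; the wrist camera has in their place "tool_from_camera" (4x4, takes a point from camera to tool coordinates, whose origin is the TCP and whose axes are the flange's). Camera axes: x right, y down, z forward; pixel columns grow to the right and rows downward; lengths in m; the calibration is good to about 2 mm. A picture is of the moment at which its call begins: read the wrist's pose just before it. camera_params takes no time and is no camera call.
- r.job_done(): hands the job in; it is judged then, once.
The state is a dict: "time_s": time; "joints": joint angles; "qvel": joint speeds; "effort": joint torques, N m; "ee_pos": TCP position; "ee_rot": TCP orientation; "contact_force": force on the tool from outside, world axes, zero at the start; "wrist_torque": the same for the moment, N m; "width": finger opening in m; "gripper_force": force on a finger pad.
Only numpy, scipy, OpenCV 4.12 (cv2) and the standard library are available. Lean on these libraries where they do the work, as an engineer would, in place of code of your own. Each camera call takes 0.05 s, during which the arm holds its last target. There are 200 camera calls.

## Working session

There is one attempt and no reset: what is moved stays moved. The work goes in short steps, Python scripts to look and compute and a tool call to move; the robot and the scene stay as the last step left them, time stands still between calls to the robot, and variables do not carry over. Pictures are saved under pics/ and viewed, at most 10 in all, crops included, and the job is handed in when it is done.

Besides the shell and the picture viewer there is one more tool, called after "Call:" as a command line: name --argument value ..., lists and objects as JSON in quotes. carry_out: Moves the arm, as the interface text tells. Its arguments: {"type":"object","properties":{"steps":{"type":"array","items":{"type":"object","properties":{"x":{"type":"number"},"y":{"type":"number"},"z":{"type":"number"},"turn":{"type":"number"},"jaw":{"type":"number"}}}}},"required":["steps"]}

```bash
mkdir -p pics; ls
cat > h.py <<'E'
import numpy as np,cv2
from bench import r
def cam(n):
    s=r.sense();im,d=r.grab_frame(n);p=r.camera_params(n);K=np.array(p['mtx'])
    if 'R' in p:
        R=np.array(p['R']).T;c=-R@np.array(p['t'])
    else:
        T=np.array(p['tool_from_camera']);w,x,y,z=s['ee_rot']
        from scipy.spatial.transform import Rotation as Ro
        A=Ro.from_quat([x,y,z,w]).as_matrix();R=A@T[:3,:3];c=A@T[:3,3]+np.array(s['ee_pos'])
    return im,d,K,R,c
def pts(d,K,R,c):
    v,u=np.mgrid[:d.shape[0],:d.shape[1]]
    q=np.stack([(u-K[0,2])/K[0,0]*d,(v-K[1,2])/K[1,1]*d,d],-1)
    return q@R.T+c
def save(n,im): cv2.imwrite('pics/'+n+'.png',im[:,:,::-1])
E
python3 - <<'E'
from h import *
for n in ('top','side'):
    im,d,K,R,c=cam(n);save(n+'0',im);P=pts(d,K,R,c);np.savez(n+'0.npz',im=im,d=d,P=P,K=K,R=R,c=c);print(n,c.round(3),R[:,2].round(2),(d>0).mean())
s=r.sense();print(s['time_s'],s['ee_pos'],s['ee_rot'],s['width'])
E
```

```text
pics
top [ 0.389 -0.102  1.455] [ 0.14  0.01 -0.99] 0.9959141156462585
side [-0.214 -1.238  0.807] [ 0.51  0.73 -0.44] 0.9149022108843538
0.1 [0.17992265 0.51922209 0.20942648] [-2.84037806e-04  1.66132110e-01  9.86103182e-01 -7.45064545e-04] 0.09308445890910068
```

View pics/top0.png

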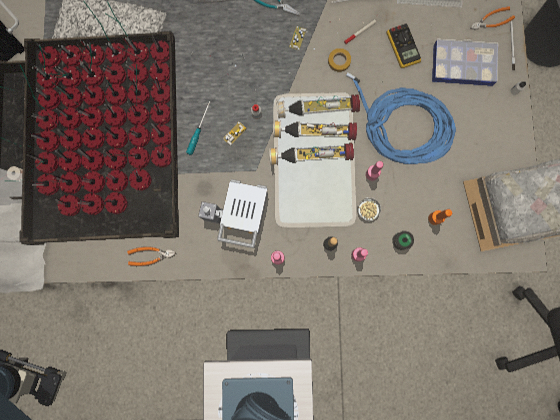

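View pics/side0.png

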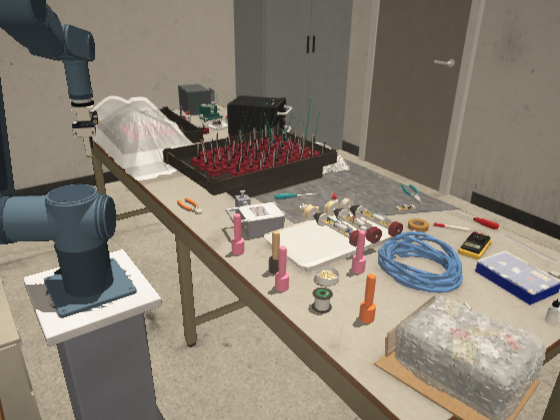

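The top view shows the case near (243,215), its rail at about (238,243), the latch block and pin near (208,210), and the black mallet with a wooden handle near (331,243). The pink and orange mallets are lookalikes. The side view agrees.

Run:
```python
from h import *
z=np.load('top0.npz');P=z['P'];im=z['im']
# case lid
def reg(u0,u1,v0,v1,zl,zh):
    Q=P[v0:v1,u0:u1].reshape(-1,3);return Q[(Q[:,2]>zl)&(Q[:,2]<zh)]
lid=reg(215,275,175,255,.055,.078)
print('lid',len(lid),np.median(lid,0).round(3),cv2.minAreaRect((lid[:,:2]*1000).astype(np.float32)))
plate=reg(222,275,178,233,.055,.078);print('plate',cv2.minAreaRect((plate[:,:2]*1000).astype(np.float32)))
lb=reg(194,224,195,228,.075,.092);print('block',len(lb),cv2.minAreaRect((lb[:,:2]*1000).astype(np.float32)))
pin=reg(194,224,195,228,.1,.12);print('pin',len(pin),pin.mean(0).round(4),pin[:,2].max())
m=reg(318,345,228,258,.12,.15);print('mallet top',len(m),m.mean(0).round(4))
m=reg(318,345,228,258,.03,.05);print('mallet head',len(m),m.mean(0).round(4))
for n,b in dict(pinkL=(268,290,245,270),pinkR=(348,372,242,268)).items():
    m=reg(*b,.1,.15);print(n,len(m),m.mean(0).round(3))
t=reg(350,385,190,225,.015,.1);print('tin',t.mean(0).round(3))
t=reg(390,418,228,252,.03,.1);print('reel',t.mean(0).round(3))
big=cv2.resize(im[160:280,180:360],None,fx=4.4,fy=4.4,interpolation=cv2.INTER_CUBIC);save('crop0',big)
```

```text
lid 2073 [0.592 0.033 0.069] ((584.5853881835938, 43.209476470947266), (132.9585723876953, 185.70855712890625), 77.10577392578125)
plate ((596.1643676757812, 31.099449157714844), (114.56928253173828, 157.5834197998047), 77.19497680664062)
block 241 ((588.1941528320312, 123.67369079589844), (64.1494140625, 45.69086456298828), 77.08767700195312)
pin 31 [0.5901 0.1325 0.1094] 0.11360494865743043
mallet top 52 [ 0.4898 -0.2224  0.1328]
mallet head 79 [ 0.4867 -0.2195  0.0442]
pinkL 54 [ 0.452 -0.067  0.133]
pinkR 67 [ 0.456 -0.304  0.129]
tin [ 0.596 -0.313  0.029]
reel [ 0.495 -0.439  0.046]
```

View pics/crop0.png

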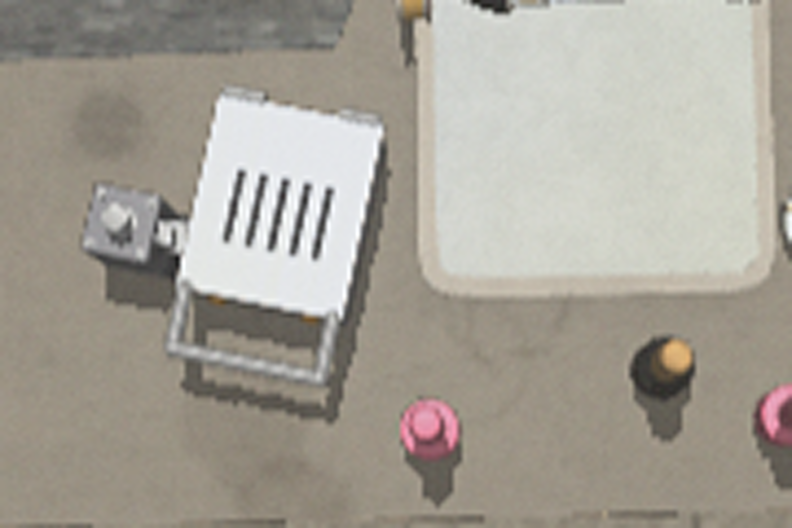

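Call:
carry_out --steps '[{"x": -53.5, "y": -59.9, "turn": 84}, {"x": -53.5, "y": -59.9, "turn": 84}, {"x": -53.5, "y": -59.9, "turn": 84}, {"x": -53.5, "y": -59.9, "turn": 84}, {"x": -53.5, "y": -59.9, "turn": 84}, {"x": -53.5, "y": -59.9, "turn": 84}, {"x": -53.5, "y": -59.9, "turn": 84}, {"x": -53.5, "y": -59.9, "turn": 84}, {"x": -53.5, "y": -59.9, "turn": 84}, {"x": -53.5, "y": -59.9, "turn": 84}, {"x": -53.5, "y": -59.9, "turn": 84}, {"x": -53.5, "y": -59.9, "turn": 84}]'

```text
schema error: expected keys x, y, z, turn, jaw
```

```bash
cat >> h.py <<'E'
from scipy.spatial.transform import Rotation as Ro
def go(x,y,z,yaw=None):
    s=r.sense();w,a,b,c=s['ee_rot'];A=Ro.from_quat([a,b,c,w]).as_matrix();p=np.array(s['ee_pos'])
    yy=np.degrees(np.arctan2(A[1,1],A[0,1]))
    print('t',s['time_s'],'pos',p.round(4),'yaw',yy.round(2),'tilt',A[:,2].round(3),'F',np.round(s['contact_force'],1),'w',round(s['width'],4),'g',round(s['gripper_force'],1))
    print('shift cm',((np.array([x,y,z])-p)@A*100).round(2),'turn',None if yaw is None else round(yy-yaw,1),'j',np.round(s['joints'],2))
E
python3 -c "
from h import *
go(.489,-.2215,.21,-13)"
```

```text
t 0.1 pos [0.1799 0.5192 0.2094] yaw 70.87 tilt [-0.001 -0.001 -1.   ] F [-0.1  0.4 -0.7] w 0.0931 g 0.0
shift cm [-5.347e+01 -5.986e+01  2.000e-02] turn 83.9 j [ 1.03  0.26  1.54 -0.    1.35 -0.2 ]
```

Call:
carry_out --steps '[{"x": -53.5, "y": -59.9, "z": 0, "turn": 84, "jaw": 0}, {"x": -53.5, "y": -59.9, "z": 0, "turn": 84, "jaw": 0}, {"x": -53.5, "y": -59.9, "z": 0, "turn": 84, "jaw": 0}, {"x": -53.5, "y": -59.9, "z": 0, "turn": 84, "jaw": 0}, {"x": -53.5, "y": -59.9, "z": 0, "turn": 84, "jaw": 0}, {"x": -53.5, "y": -59.9, "z": 0, "turn": 84, "jaw": 0}, {"x": -53.5, "y": -59.9, "z": 0, "turn": 84, "jaw": 0}, {"x": -53.5, "y": -59.9, "z": 0, "turn": 84, "jaw": 0}, {"x": -53.5, "y": -59.9, "z": 0, "turn": 84, "jaw": 0}, {"x": -53.5, "y": -59.9, "z": 0, "turn": 84, "jaw": 0}, {"x": -53.5, "y": -59.9, "z": 0, "turn": 84, "jaw": 0}, {"x": -53.5, "y": -59.9, "z": 0, "turn": 84, "jaw": 0}]'

```text
time_s: 1.3
ee_pos: [0.4113, -0.0362, 0.2101]
ee_rot: [-0.0, 0.784, 0.621, 0.0]
contact_force: [0.1, -0.1, 1.2]
width: 0.093
gripper_force: 0.0
```

```bash
python3 -c "
from h import *
go(.489,-.2215,.21,-13)"
```

```text
t 1.3 pos [ 0.4113 -0.0362  0.2101] yaw -13.17 tilt [ 0.  0. -1.] F [ 0.1 -0.1  1.2] w 0.093 g 0.0
shift cm [-1.627e+01  1.179e+01  1.000e-02] turn -0.2 j [-0.36  0.01  1.83  0.    1.3  -0.13]
```

Call:
carry_out --steps '[{"x": -16, "y": 11.6, "z": 0, "turn": 0, "jaw": 0}, {"x": -16, "y": 11.6, "z": 0, "turn": 0, "jaw": 0}, {"x": -16, "y": 11.6, "z": 0, "turn": 0, "jaw": 0}, {"x": -16, "y": 11.6, "z": 0, "turn": 0, "jaw": 0}, {"x": -16, "y": 11.6, "z": 0, "turn": 0, "jaw": 0}, {"x": -16, "y": 11.6, "z": 0, "turn": 0, "jaw": 0}]'

```text
time_s: 1.9
ee_pos: [0.4873, -0.2167, 0.2091]
ee_rot: [-0.001, 0.784, 0.621, -0.0]
contact_force: [-0.3, -0.5, -0.6]
width: 0.0927
gripper_force: 0.0
```

Run:
```python
from h import *
go(.489,-.2215,.116,-13)
im,d,K,R,c=cam('wrist');save('w1',im);P=pts(d,K,R,c)
Q=P.reshape(-1,3);C=im.reshape(-1,3).astype(int)
near=np.hypot(Q[:,0]-.489,Q[:,1]+.2215)<.045
print(c.round(3))
for a,b in ((.06,.14),(.128,.14),(.035,.05)):
    m=near&(Q[:,2]>a)&(Q[:,2]<b);q=Q[m];print(a,len(q),q[:,:2].mean(0).round(4) if len(q) else 0, cv2.minEnclosingCircle((q[:,:2]*1000).astype(np.float32)) if len(q) else 0)
```

```text
t 1.9 pos [ 0.4873 -0.2167  0.2091] yaw -13.24 tilt [-0.002  0.002 -1.   ] F [-0.3 -0.5 -0.6] w 0.0927 g 0.0
shift cm [-0.44  0.29  9.3 ] turn -0.2 j [-0.63  0.23  1.57  0.    1.34 -0.4 ]
[ 0.504 -0.149  0.383]
0.06 1243 [ 0.4887 -0.2208] ((487.81756591796875, -224.87744140625), 11.39999771118164)
0.128 719 [ 0.4881 -0.2239] ((487.7530517578125, -224.83250427246094), 10.770753860473633)
0.035 780 [ 0.4893 -0.2185] ((487.7061462402344, -225.20944213867188), 19.915639877319336)
```

View pics/w1.png

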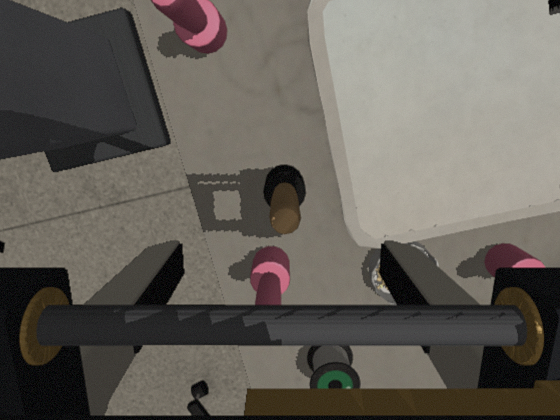

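The wrist view shows the wooden handle top near (285,220), centred between the fingers. I'll descend and grip.

Call:
carry_out --steps '[{"x": -0.6, "y": 0.2, "z": 3, "turn": 0, "jaw": 0}, {"x": -0.6, "y": 0.2, "z": 6, "turn": 0, "jaw": 0}, {"x": -0.6, "y": 0.2, "z": 9, "turn": 0, "jaw": 0}, {"x": -0.6, "y": 0.2, "z": 9.3, "turn": 0, "jaw": 0}, {"x": -0.6, "y": 0.2, "z": 9.3, "turn": 0, "jaw": 0}, {"x": -0.6, "y": 0.2, "z": 9.3, "turn": 0, "jaw": 0.6}, {"x": -0.6, "y": 0.2, "z": 9.3, "turn": 0, "jaw": 1}, {"x": -0.6, "y": 0.2, "z": 9.3, "turn": 0, "jaw": 1}, {"x": -0.6, "y": 0.2, "z": 9.3, "turn": 0, "jaw": 1}, {"x": -0.6, "y": 0.2, "z": 9.3, "turn": 0, "jaw": 1}, {"x": -0.6, "y": 0.2, "z": 9.3, "turn": 0, "jaw": 1}, {"x": -0.6, "y": 0.2, "z": 9.3, "turn": 0, "jaw": 1}]'

```text
time_s: 3.15
ee_pos: [0.4884, -0.2226, 0.1171]
ee_rot: [-0.0, 0.783, 0.622, -0.0]
contact_force: [-0.0, -0.8, 0.2]
width: 0.0412
gripper_force: 0.0
```

```bash
python3 -c "
from h import *
go(.488,-.2245,.27,-13)"
```

```text
t 3.15 pos [ 0.4884 -0.2226  0.1171] yaw -13.13 tilt [-0.  0. -1.] F [-0.  -0.8  0.2] w 0.0412 g 0.0
shift cm [-1.900e-01  1.000e-02 -1.529e+01] turn -0.1 j [-0.64  0.32  1.7   0.    1.13 -0.41]
```

Call:
carry_out --steps '[{"x": -0.2, "y": 0, "z": 0, "turn": 0, "jaw": 1}, {"x": -0.2, "y": 0, "z": 0, "turn": 0, "jaw": 1}, {"x": -0.2, "y": 0, "z": 0, "turn": 0, "jaw": 1}, {"x": -0.2, "y": 0, "z": 0, "turn": 0, "jaw": 1}, {"x": -0.2, "y": 0, "z": 0, "turn": 0, "jaw": 1}, {"x": -0.2, "y": 0, "z": 0, "turn": 0, "jaw": 1}, {"x": -0.2, "y": 0, "z": 0, "turn": 0, "jaw": 1}]'

```text
time_s: 3.85
ee_pos: [0.4879, -0.2244, 0.117]
ee_rot: [-0.0, 0.783, 0.622, -0.0]
contact_force: [-0.5, -0.6, -2.4]
width: 0.0207
gripper_force: 29.5
```

```bash
python3 -c "
from h import *
go(.488,-.2245,.27,-13)"
```

```text
t 3.85 pos [ 0.4879 -0.2244  0.117 ] yaw -13.13 tilt [-0.  0. -1.] F [-0.5 -0.6 -2.4] w 0.0207 g 29.5
shift cm [-1.00e-02  1.00e-02 -1.53e+01] turn -0.1 j [-0.64  0.32  1.7   0.    1.13 -0.41]
```

Call:
carry_out --steps '[{"x": 0, "y": 0, "z": -4, "turn": 0, "jaw": 1}, {"x": 0, "y": 0, "z": -8, "turn": 0, "jaw": 1}, {"x": 0, "y": 0, "z": -12, "turn": 0, "jaw": 1}, {"x": 2, "y": 0, "z": -15, "turn": 0, "jaw": 1}, {"x": 6, "y": 0.5, "z": -16.3, "turn": 0, "jaw": 1}, {"x": 10, "y": 1, "z": -16.3, "turn": 0, "jaw": 1}, {"x": 14, "y": 1.2, "z": -16.3, "turn": 0, "jaw": 1}, {"x": 18, "y": 1.5, "z": -16.3, "turn": 0, "jaw": 1}, {"x": 22, "y": 1.7, "z": -16.3, "turn": 0, "jaw": 1}, {"x": 25.5, "y": 2, "z": -16.3, "turn": 0, "jaw": 1}, {"x": 27.6, "y": 2, "z": -16.3, "turn": 0, "jaw": 1}, {"x": 27.6, "y": 2, "z": -16.3, "turn": 0, "jaw": 1}]'

```text
time_s: 5.05
ee_pos: [0.5701, 0.0429, 0.2795]
ee_rot: [-0.001, 0.782, 0.623, 0.0]
contact_force: [0.2, 0.2, -2.8]
width: 0.0206
gripper_force: 29.4
```

Run:
```python
from h import *
go(.59,.1325,.28,-13)
im,d,K,R,c=cam('wrist');save('w2',im);P=pts(d,K,R,c);Q=P.reshape(-1,3)
b=Q[(Q[:,2]>.1)&(Q[:,2]<.118)&(np.hypot(Q[:,0]-.59,Q[:,1]-.1325)<.03)]
print('pin',len(b),cv2.minEnclosingCircle((b[:,:2]*1000).astype(np.float32)) if len(b) else 0, np.median(b,0))
b=Q[(Q[:,2]>.08)&(Q[:,2]<.089)&(np.hypot(Q[:,0]-.59,Q[:,1]-.1325)<.04)]
print('block',len(b),cv2.minAreaRect((b[:,:2]*1000).astype(np.float32)) if len(b) else 0)
s=r.sense();w,x,y,zz=s['ee_rot'];p=np.array(s['ee_pos'])
b=Q[(np.hypot(Q[:,0]-p[0],Q[:,1]-p[1])<.035)&(Q[:,2]<.25)&(Q[:,2]>.12)];lo=b[b[:,2]<.213]
print('mallet',len(lo),lo.min(0),lo.max(0),p)
```

```text
t 5.05 pos [0.5701 0.0429 0.2795] yaw -12.91 tilt [-0.001  0.001 -1.   ] F [ 0.2  0.2 -2.8] w 0.0206 g 29.4
shift cm [ 9.18 -0.06 -0.04] turn 0.1 j [-0.12  0.26  1.36  0.    1.52  0.1 ]
pin 336 ((587.4276733398438, 130.79627990722656), 8.765862464904785) [0.58749537 0.13079177 0.10954761]
block 2131 ((587.5113525390625, 130.6607666015625), (44.88206100463867, 45.73848342895508), 77.10962677001953)
mallet 1915 [0.55156684 0.02946275 0.16547766] [0.59179161 0.06732269 0.21299749] [0.56987074 0.04111222 0.2795471 ]
```

View pics/w2.png

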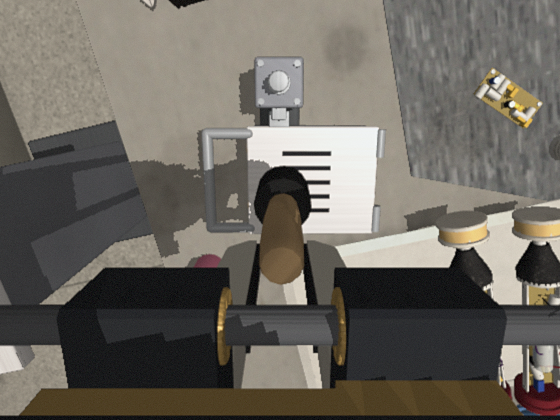

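The wrist view shows the latch pin near (278,80), past the held mallet at (283,190). The mallet hangs upright. Next I'll go over the pin and press down.

Call:
carry_out --steps '[{"x": 4.5, "y": -0.1, "z": 0, "turn": 0, "jaw": 1}, {"x": 9, "y": -0.3, "z": 0, "turn": 0, "jaw": 1}, {"x": 9, "y": -0.3, "z": 0, "turn": 0, "jaw": 1}, {"x": 9, "y": -0.3, "z": 0, "turn": 0, "jaw": 1}, {"x": 9, "y": -0.3, "z": 2.5, "turn": 0, "jaw": 1}, {"x": 9, "y": -0.3, "z": 4.5, "turn": 0, "jaw": 1}, {"x": 9, "y": -0.3, "z": 5.2, "turn": 0, "jaw": 1}, {"x": 9, "y": -0.3, "z": 5.6, "turn": 0, "jaw": 1}, {"x": 9, "y": -0.3, "z": 6, "turn": 0, "jaw": 1}, {"x": 9, "y": -0.3, "z": 6.3, "turn": 0, "jaw": 1}, {"x": 9, "y": -0.3, "z": 6.5, "turn": 0, "jaw": 1}, {"x": 9, "y": -0.3, "z": 6.5, "turn": 0, "jaw": 1}]'

```text
time_s: 6.3
ee_pos: [0.5887, 0.1277, 0.2177]
ee_rot: [0.001, 0.783, 0.622, 0.002]
contact_force: [-1.6, -0.2, 8.4]
width: 0.0195
gripper_force: 30.4
```

Run:
```python
from h import *
go(.587,.129,.213,-13)
im,d,K,R,c=cam('top');P=pts(d,K,R,c);Q=P.reshape(-1,3)
m=(np.hypot(Q[:,0]-.497,Q[:,1]-.051)<.02)&(Q[:,2]>.05);print('rail z',np.median(Q[m],0),Q[m][:,2].max())
```

```text
t 6.3 pos [0.5887 0.1277 0.2177] yaw -13.15 tilt [ 0.004  0.    -1.   ] F [-1.6 -0.2  8.4] w 0.0195 g 30.4
shift cm [ 0.08 -0.19  0.47] turn -0.1 j [ 0.03  0.35  1.4  -0.    1.4   0.26]
rail z [0.49734367 0.06639234 0.6055241 ] 0.655761938412896
```

Call:
carry_out --steps '[{"x": 0, "y": -0.1, "z": 0.3, "turn": 0, "jaw": 1}, {"x": 0, "y": -0.1, "z": 0.5, "turn": 0, "jaw": 1}, {"x": 0, "y": -0.1, "z": 0.5, "turn": 0, "jaw": 1}, {"x": 0, "y": -0.1, "z": 0.5, "turn": 0, "jaw": 1}]'

```text
time_s: 6.75
ee_pos: [0.5891, 0.1281, 0.2152]
ee_rot: [0.003, 0.783, 0.622, 0.004]
contact_force: [-1.6, 1.1, 14.9]
width: 0.0204
gripper_force: 31.1
```

Run:
```python
from h import *
go(.587,.129,.213,-13)
im,d,K,R,c=cam('wrist');save('w3',im);P=pts(d,K,R,c);Q=P.reshape(-1,3)
```

```text
t 6.75 pos [0.5891 0.1281 0.2152] yaw -13.14 tilt [ 0.009  0.    -1.   ] F [-1.6  1.1 14.9] w 0.0204 g 31.1
shift cm [ 0.04 -0.23  0.22] turn -0.1 j [0.03 0.34 1.4  0.   1.39 0.26]
```

View pics/w3.png

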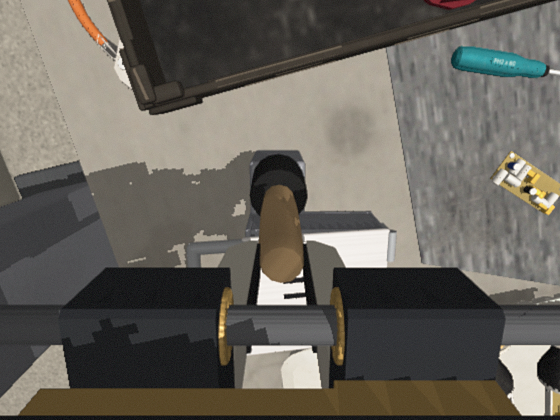

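The wrist view shows the mallet head on the pin at (278,185), and the lid seems to have lifted a little. I'll push a bit more to be sure the pin is at its stop.

Call:
carry_out --steps '[{"x": 0, "y": 0, "z": 0.3, "turn": 0, "jaw": 1}, {"x": 0, "y": 0, "z": 0.6, "turn": 0, "jaw": 1}, {"x": 0, "y": 0, "z": 0.6, "turn": 0, "jaw": 1}, {"x": 0, "y": 0, "z": 0.6, "turn": 0, "jaw": 1}]'

```text
time_s: 7.2
ee_pos: [0.5926, 0.1283, 0.2142]
ee_rot: [0.006, 0.783, 0.622, 0.008]
contact_force: [-1.3, -0.0, 31.2]
width: 0.0201
gripper_force: 32.6
```

Run:
```python
from h import *
go(.587,.129,.213,-13)
im,d,K,R,c=cam('side');P=pts(d,K,R,c);Q=P.reshape(-1,3)
m=(np.hypot(Q[:,0]-.588,Q[:,1]-.131)<.026)&(Q[:,2]<.17)&(Q[:,2]>.08);C=im.reshape(-1,3)[m].mean(1);q=Q[m]
print('dark min z',np.sort(q[C<60][:,2])[:20:4])
m=(np.hypot(Q[:,0]-.497,Q[:,1]-.051)<.03)&(Q[:,2]>.05)&(Q[:,2]<.13);print('rail z',np.percentile(Q[m][:,2],[10,50,90]),m.sum())
```

```text
t 7.2 pos [0.5926 0.1283 0.2142] yaw -13.14 tilt [ 0.02   0.001 -1.   ] F [-1.3 -0.  31.2] w 0.0201 g 32.6
shift cm [-0.07 -0.57  0.11] turn -0.1 j [0.03 0.34 1.41 0.   1.37 0.26]
dark min z [0.09877222 0.0999304  0.10177209 0.10333842 0.104437  ]
rail z [0.09530636 0.09852482 0.10240504] 30
```

The force is stiff, so the pin is fully down, and the rail is at about 98 mm, so the lid has popped. Next I'll lift the mallet and take it back.

Call:
carry_out --steps '[{"x": 0, "y": 0, "z": -1, "turn": 0, "jaw": 1}, {"x": 0, "y": 0, "z": -2.5, "turn": 0, "jaw": 1}, {"x": 0, "y": 0, "z": -5, "turn": 0, "jaw": 1}, {"x": 0, "y": 0, "z": -8, "turn": 0, "jaw": 1}, {"x": -4, "y": 0, "z": -8, "turn": 0, "jaw": 1}, {"x": -8, "y": 0, "z": -8, "turn": 0, "jaw": 1}, {"x": -12, "y": 0, "z": -8, "turn": 0, "jaw": 1}, {"x": -16, "y": 0, "z": -8, "turn": 0, "jaw": 1}, {"x": -20, "y": 0, "z": -8, "turn": 0, "jaw": 1}, {"x": -24, "y": 0, "z": -8, "turn": 0, "jaw": 1}, {"x": -26, "y": 0, "z": -8, "turn": 0, "jaw": 1}, {"x": -26, "y": 0, "z": -8, "turn": 0, "jaw": 1}]'

```text
time_s: 8.45
ee_pos: [0.527, -0.1283, 0.2846]
ee_rot: [0.001, 0.785, 0.62, -0.0]
contact_force: [-0.0, -0.5, -2.4]
width: 0.0197
gripper_force: 29.5
```

Run:
```python
from h import *
go(.488,-.2245,.2,-13)
im,d,K,R,c=cam('side');P=pts(d,K,R,c);Q=P.reshape(-1,3)
p=np.array(r.sense()['ee_pos']);m=(np.hypot(Q[:,0]-p[0],Q[:,1]-p[1])<.05)&(Q[:,2]<p[2]-.03)&(Q[:,2]>.1)
q=Q[m];print('mallet low z',np.percentile(q[:,2],[1,3,5]),m.sum(),'pos',p)
for a in range(0,5):
    zz=p[2]-.04-.02*a;k=q[abs(q[:,2]-zz)<.006];print(round(zz,3),k[:,:2].mean(0).round(4),len(k))
save('s4',cv2.resize(im[130:260,200:330],None,fx=4.5,fy=4.5))
```

```text
t 8.45 pos [ 0.527  -0.1283  0.2846] yaw -13.38 tilt [ 0.    -0.002 -1.   ] F [-0.  -0.5 -2.4] w 0.0197 g 29.5
shift cm [-10.24  -1.58   8.48] turn -0.4 j [-0.44  0.21  1.42 -0.    1.51 -0.21]
mallet low z [0.16682105 0.16827966 0.17025111] 289 pos [ 0.5273876  -0.12651204  0.28458748]
0.245 [ 0.5215 -0.1351] 26
0.225 [ 0.5232 -0.133 ] 26
0.205 [ 0.5201 -0.1358] 60
0.185 [ 0.5169 -0.1349] 46
0.165 [ 0.5191 -0.1374] 16
```

View pics/s4.png

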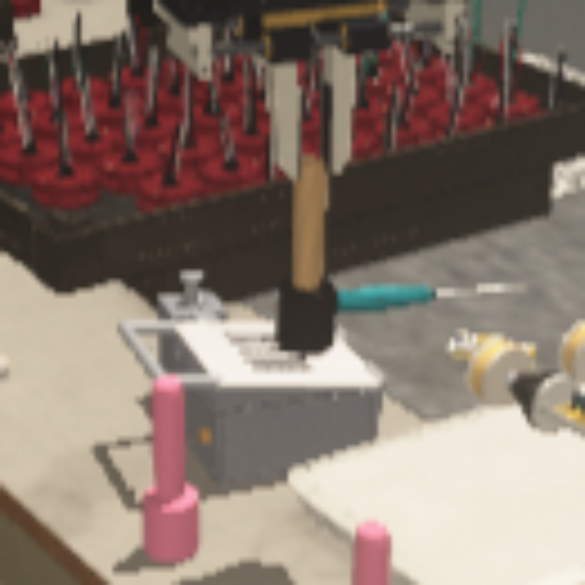

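The side crop shows the lid ajar with the pin up again at (190,280), and the mallet upright in the gripper at (310,240). I'll set it back in its original place.

Call:
carry_out --steps '[{"x": -4, "y": -0.6, "z": 0, "turn": 0, "jaw": 1}, {"x": -8, "y": -1.2, "z": 2, "turn": 0, "jaw": 1}, {"x": -10.4, "y": -1.6, "z": 5, "turn": 0, "jaw": 1}, {"x": -10.4, "y": -1.6, "z": 8, "turn": 0, "jaw": 1}, {"x": -10.4, "y": -1.6, "z": 11, "turn": 0, "jaw": 1}, {"x": -10.4, "y": -1.6, "z": 13.5, "turn": 0, "jaw": 1}, {"x": -10.4, "y": -1.6, "z": 15, "turn": 0, "jaw": 1}, {"x": -10.4, "y": -1.6, "z": 15.8, "turn": 0, "jaw": 1}, {"x": -10.4, "y": -1.6, "z": 16.2, "turn": 0, "jaw": 1}, {"x": -10.4, "y": -1.6, "z": 16.4, "turn": 0, "jaw": 1}, {"x": -10.4, "y": -1.6, "z": 16.4, "turn": 0, "jaw": 1}]'

```text
time_s: 9.6
ee_pos: [0.489, -0.2226, 0.1208]
ee_rot: [0.001, 0.783, 0.622, 0.0]
contact_force: [0.8, -0.4, -3.2]
width: 0.0199
gripper_force: 29.5
```

```bash
python3 -c "
from h import *
go(.488,-.2245,.117,-13)"
```

```text
t 9.6 pos [ 0.489  -0.2226  0.1208] yaw -13.1 tilt [ 0.001 -0.001 -1.   ] F [ 0.8 -0.4 -3.2] w 0.0199 g 29.5
shift cm [-0.21 -0.05  0.38] turn -0.1 j [-0.63  0.31  1.69  0.    1.13 -0.41]
```

Call:
carry_out --steps '[{"x": 0, "y": 0, "z": 0.15, "turn": 0, "jaw": 1}, {"x": 0, "y": 0, "z": 0.3, "turn": 0, "jaw": 1}, {"x": 0, "y": 0, "z": 0.4, "turn": 0, "jaw": 1}, {"x": 0, "y": 0, "z": 0.5, "turn": 0, "jaw": 1}, {"x": 0, "y": 0, "z": 0.5, "turn": 0, "jaw": 1}]'

```text
time_s: 10.1
ee_pos: [0.4907, -0.2249, 0.1196]
ee_rot: [0.004, 0.783, 0.622, 0.001]
contact_force: [-2.6, 0.5, 18.3]
width: 0.0197
gripper_force: 31.2
```

Call:
carry_out --steps '[{"x": 0, "y": 0, "z": -0.2, "turn": 0, "jaw": 1}, {"x": 0, "y": 0, "z": -0.4, "turn": 0, "jaw": 1}, {"x": 0, "y": 0, "z": -0.4, "turn": 0, "jaw": 1}]'

```text
time_s: 10.4
ee_pos: [0.4887, -0.2229, 0.1199]
ee_rot: [0.001, 0.783, 0.622, 0.0]
contact_force: [-0.4, -0.5, 3.1]
width: 0.0195
gripper_force: 30.0
```

Call:
carry_out --steps '[{"x": 0, "y": 0, "z": -0.05, "turn": 0, "jaw": 0.78}, {"x": 0, "y": 0, "z": -0.05, "turn": 0, "jaw": 0.76}, {"x": 0, "y": 0, "z": -0.05, "turn": 0, "jaw": 0.7}, {"x": 0, "y": 0, "z": -0.05, "turn": 0, "jaw": 0.6}, {"x": 0, "y": 0, "z": -0.05, "turn": 0, "jaw": 0.5}, {"x": 0, "y": 0, "z": -0.05, "turn": 0, "jaw": 0.5}, {"x": 0, "y": 0, "z": -0.05, "turn": 0, "jaw": 0.5}, {"x": 0, "y": 0, "z": -0.05, "turn": 0, "jaw": 0.5}, {"x": 0, "y": 0, "z": -2, "turn": 0, "jaw": 0.5}, {"x": 0, "y": 0, "z": -5, "turn": 0, "jaw": 0.5}, {"x": 0, "y": 0, "z": -9, "turn": 0, "jaw": 0.5}, {"x": 0, "y": 0, "z": -11, "turn": 0, "jaw": 0.5}]'

```text
time_s: 11.6
ee_pos: [0.4894, -0.2232, 0.2325]
ee_rot: [0.002, 0.783, 0.622, 0.001]
contact_force: [0.3, -0.2, -1.0]
width: 0.0463
gripper_force: 0.0
```

Run:
```python
from h import *
yaw=np.radians(-12.9);o=np.array([.5996,.0275]);Rr=np.array([[np.cos(yaw),-np.sin(yaw)],[np.sin(yaw),np.cos(yaw)]])
cs=lambda x,y:(o+Rr@np.array([x,y]))
for a in (.18,.6,1.047):
    x=.068-.176*np.cos(a);z=.065+.176*np.sin(a);print(a,cs(x,0).round(4),round(z,4))
im,d,K,R,c=cam('side');Q=pts(d,K,R,c).reshape(-1,3)
m=(np.hypot(Q[:,0]-.488,Q[:,1]+.2245)<.035)&(Q[:,2]>.005)&(Q[:,2]<.16);q=Q[m]
for zz in (.02,.05,.08,.11,.13):
    k=q[abs(q[:,2]-zz)<.012];print('mallet',zz,k.mean(0).round(4),len(k))
p=cs(.068-.176*np.cos(.18),0);go(p[0],p[1],.23,-12.9)
```

```text
0.18 [0.4971 0.051 ] 0.0965
0.6 [0.5243 0.0447] 0.1644
1.047 [0.5801 0.032 ] 0.2174
mallet 0.02 [ 0.472  -0.237   0.0208] 60
mallet 0.05 [ 0.4766 -0.2321  0.0473] 68
mallet 0.08 [ 0.4798 -0.2342  0.0808] 46
mallet 0.11 [ 0.481  -0.2338  0.1102] 53
mallet 0.13 [ 0.4828 -0.2319  0.1288] 54
t 11.65 pos [ 0.4905 -0.224   0.235 ] yaw -13.12 tilt [ 0.007 -0.005 -1.   ] F [ 1.4 -1.4  1.9] w 0.0465 g 0.0
shift cm [26.93 -5.6   0.37] turn -0.2 j [-0.64  0.22  1.53 -0.    1.39 -0.41]
```

Call:
carry_out --steps '[{"x": 4, "y": -1, "z": 0, "turn": 0, "jaw": 0.55}, {"x": 8, "y": -2, "z": 0, "turn": 0, "jaw": 0.6}, {"x": 12, "y": -3, "z": 0, "turn": 0, "jaw": 0.68}, {"x": 16, "y": -4, "z": 0, "turn": 0, "jaw": 0.68}, {"x": 20, "y": -5, "z": 0, "turn": 0, "jaw": 0.68}, {"x": 24, "y": -5.6, "z": 0, "turn": 0, "jaw": 0.68}, {"x": 27, "y": -5.6, "z": 1, "turn": 0, "jaw": 0.68}, {"x": 27, "y": -5.6, "z": 1, "turn": 0, "jaw": 0.68}, {"x": 27, "y": -5.6, "z": 1, "turn": 0, "jaw": 0.68}]'

```text
time_s: 12.55
ee_pos: [0.4947, 0.0535, 0.2184]
ee_rot: [-0.0, 0.783, 0.622, -0.001]
contact_force: [-0.2, -0.5, 0.6]
width: 0.0299
gripper_force: 0.0
```

Run:
```python
from h import *
go(.4971,.051,.103,-12.9)
im,d,K,R,c=cam('wrist');save('w5',im);P=pts(d,K,R,c);Q=P.reshape(-1,3)
# case-frame
yaw=np.radians(-12.9);o=np.array([.5996,.0275]);L=Q[:,:2]-o
X=L@[np.cos(yaw),np.sin(yaw)];Y=L@[-np.sin(yaw),np.cos(yaw)]
for a,b in((-.04,-.02),(-.02,0),(0,.02),(.02,.035),(.035,.045)):
    m=(X>-.125)&(X<-.085)&(Y>a)&(Y<b)&(Q[:,2]>.08)&(Q[:,2]<.115)
    if m.sum():print(a,m.sum(),'X',np.percentile(X[m],[5,50,95]).round(4),'z',np.percentile(Q[m][:,2],95).round(4))
```

```text
t 12.55 pos [0.4947 0.0535 0.2184] yaw -13.01 tilt [-0.002 -0.    -1.   ] F [-0.2 -0.5  0.6] w 0.0299 g 0.0
shift cm [-0.18  0.31 11.54] turn -0.1 j [-0.12  0.16  1.64 -0.    1.34  0.11]
-0.04 297 X [-0.1103 -0.1053 -0.1004] z 0.1015
-0.02 310 X [-0.1102 -0.1054 -0.1005] z 0.1017
0 322 X [-0.1101 -0.1054 -0.1006] z 0.1014
0.02 255 X [-0.1101 -0.1054 -0.1006] z 0.1017
0.035 187 X [-0.11   -0.1046 -0.0999] z 0.1017
```

View pics/w5.png

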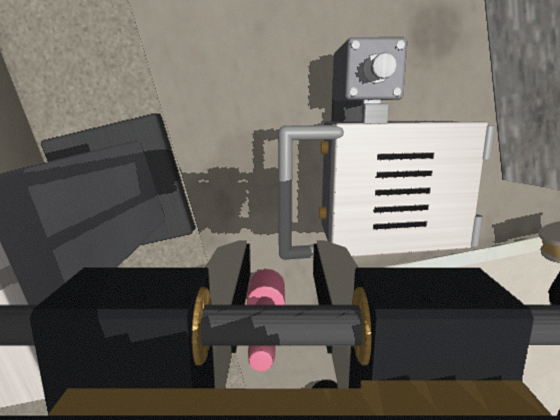

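The wrist view shows the rail running vertically near x=285, rows 130–255, lined up with the fingers, and the lid ajar. I'll descend and grip.

Call:
carry_out --steps '[{"x": -0.2, "y": 0.3, "z": 2, "turn": 0, "jaw": 0.68}, {"x": -0.2, "y": 0.3, "z": 5, "turn": 0, "jaw": 0.68}, {"x": -0.2, "y": 0.3, "z": 8, "turn": 0, "jaw": 0.68}, {"x": -0.2, "y": 0.3, "z": 10, "turn": 0, "jaw": 0.68}, {"x": -0.2, "y": 0.3, "z": 11.4, "turn": 0, "jaw": 0.68}, {"x": -0.2, "y": 0.3, "z": 11.4, "turn": 0, "jaw": 0.68}, {"x": -0.2, "y": 0.3, "z": 11.4, "turn": 0, "jaw": 1}, {"x": -0.2, "y": 0.3, "z": 11.4, "turn": 0, "jaw": 1}, {"x": -0.2, "y": 0.3, "z": 11.4, "turn": 0, "jaw": 1}, {"x": -0.2, "y": 0.3, "z": 11.4, "turn": 0, "jaw": 1}, {"x": -0.2, "y": 0.3, "z": 11.4, "turn": 0, "jaw": 1}, {"x": -0.2, "y": 0.3, "z": 11.4, "turn": 0, "jaw": 1}]'

```text
time_s: 13.8
ee_pos: [0.4977, 0.0506, 0.1054]
ee_rot: [0.0, 0.783, 0.622, 0.0]
contact_force: [-0.1, 0.3, -0.2]
width: 0.0004
gripper_force: 0.0
```

Run:
```python
from h import *
go(.4971,.051,.103,-12.9)
# arc shifts: tool y = case x fwd, tool z down
for a in np.linspace(.18,1.047,11): print(round(a,3),'y',round(17.6*(np.cos(.18)-np.cos(a)),2),'z',round(-17.6*(np.sin(a)-np.sin(.18)),2))
```

```text
t 13.8 pos [0.4977 0.0506 0.1054] yaw -13.11 tilt [ 0. -0. -1.] F [-0.1  0.3 -0.2] w 0.0004 g 0.0
shift cm [ 0.03 -0.07  0.24] turn -0.2 j [-0.12  0.27  1.8  -0.    1.07  0.11]
0.18 y 0.0 z -0.0
0.267 y 0.34 z -1.49
0.353 y 0.8 z -2.94
0.44 y 1.39 z -4.35
0.527 y 2.1 z -5.7
0.613 y 2.93 z -6.98
0.7 y 3.86 z -8.19
0.787 y 4.89 z -9.31
0.874 y 6.02 z -10.34
0.96 y 7.23 z -11.27
1.047 y 8.51 z -12.09
```

Run:
```python
from h import *
im,d,K,R,c=cam('side');save('s6',cv2.resize(im[150:260,200:310],None,fx=5.4,fy=5.4))
im,d,K,R,c=cam('wrist');Q=pts(d,K,R,c).reshape(-1,3)
yaw=np.radians(-12.9);o=np.array([.5996,.0275]);L=Q[:,:2]-o
X=L@[np.cos(yaw),np.sin(yaw)];Y=L@[-np.sin(yaw),np.cos(yaw)]
for a,b in((.015,.03),(.03,.05)):
    m=(X>-.125)&(X<-.085)&(Y>a)&(Y<b)&(Q[:,2]>.05)&(Q[:,2]<.13)
    if m.sum():print(a,m.sum(),'X',np.percentile(X[m],[5,50,95]).round(4),'z',np.percentile(Q[m][:,2],[50,95]).round(4))
```

```text
0.015 641 X [-0.11   -0.105  -0.1005] z [0.1    0.1015]
0.03 1201 X [-0.1098 -0.1035 -0.0884] z [0.0996 0.1013]
```

View pics/s6.png

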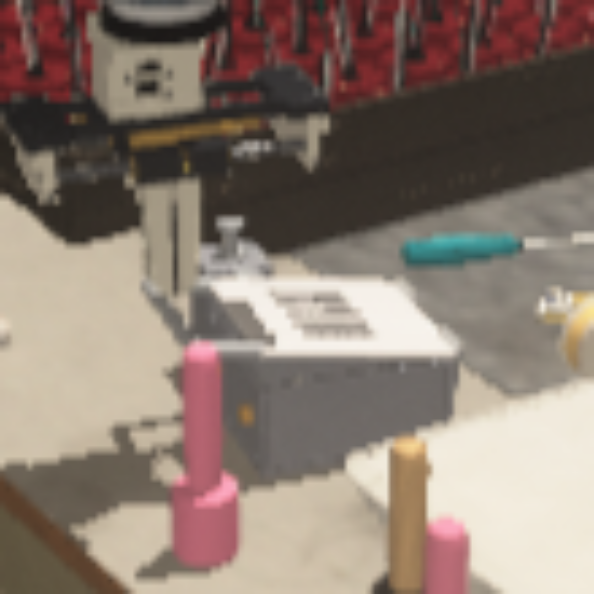

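The side crop shows the fingers straddling the rail near (170,250), but the width reads zero, so I'll test with a small lift along the arc.

Call:
carry_out --steps '[{"x": 0, "y": 0.1, "z": -0.5, "turn": 0, "jaw": 1}, {"x": 0, "y": 0.3, "z": -1.2, "turn": 0, "jaw": 1}, {"x": 0, "y": 0.4, "z": -1.5, "turn": 0, "jaw": 1}, {"x": 0, "y": 0.4, "z": -1.5, "turn": 0, "jaw": 1}]'

```text
time_s: 14.3
ee_pos: [0.5024, 0.0494, 0.121]
ee_rot: [0.001, 0.783, 0.622, 0.001]
contact_force: [-0.9, 0.1, 0.2]
width: 0.0004
gripper_force: 0.0
```

```bash
cat >> h.py <<'E'
yaw=np.radians(-12.9);o=np.array([.5996,.0275])
def rail(x0=-.125,x1=-.085,z0=.05,z1=.13):
    im,d,K,R,c=cam('wrist');Q=pts(d,K,R,c).reshape(-1,3);L=Q[:,:2]-o
    X=L@[np.cos(yaw),np.sin(yaw)];Y=L@[-np.sin(yaw),np.cos(yaw)]
    m=(X>x0)&(X<x1)&(Y>.015)&(Y<.045)&(Q[:,2]>z0)&(Q[:,2]<z1)
    print('rail',m.sum(),'X',np.percentile(X[m],[5,50,95]).round(4),'z',np.percentile(Q[m][:,2],[50,95]).round(4))
    # lid plate slope
    m=(abs(Y)<.045)&(X>-.06)&(X<.06)&(Q[:,2]>.066)&(Q[:,2]<.25)
    if m.sum()>50: print('lid plate angle',np.degrees(np.arctan(-np.polyfit(X[m],Q[m][:,2],1)[0])).round(1),m.sum())
E
python3 -c "
from h import *
go(.4977,.0506,.1054,-12.9);rail()"
```

```text
t 14.3 pos [0.5024 0.0494 0.121 ] yaw -13.12 tilt [ 0.002 -0.    -1.   ] F [-0.9  0.1  0.2] w 0.0004 g 0.0
shift cm [ 0.01 -0.48  1.56] turn -0.2 j [-0.12  0.26  1.77 -0.    1.11  0.11]
rail 1124 X [-0.1101 -0.1053 -0.1003] z [0.1    0.1014]
lid plate angle 37.3 27430
```

Run:
```python
from h import *
im,d,K,R,c=cam('side');P=pts(d,K,R,c);Q=P.reshape(-1,3);C=im.reshape(-1,3)
p=np.array(r.sense()['ee_pos']);print(p)
L=Q[:,:2]-o;X=L@[np.cos(yaw),np.sin(yaw)];Y=L@[-np.sin(yaw),np.cos(yaw)]
m=(abs(X+.10)<.05)&(abs(Y)<.014)&(Q[:,2]<.19)&(Q[:,2]>.03)
for z in np.arange(.07,.18,.01):
    k=m&(abs(Q[:,2]-z)<.005)
    if k.sum():print(round(z,3),k.sum(),'X',X[k].min().round(3),np.median(X[k]).round(3),X[k].max().round(3),'Y',np.median(Y[k]).round(3),C[k].mean(0).astype(int))
s=r.sense();print(s['width'],s['gripper_force'])
```

```text
[0.50164616 0.04954212 0.12029261]
0.08 1 X -0.065 -0.065 -0.065 Y -0.0 [113 107 103]
0.09 18 X -0.111 -0.06 -0.052 Y 0.0 [138 129 120]
0.1 13 X -0.112 -0.108 -0.103 Y -0.0 [115 110 103]
0.13 11 X -0.108 -0.098 -0.086 Y -0.008 [146 137 122]
0.14 22 X -0.115 -0.102 -0.087 Y -0.009 [153 142 124]
0.15 23 X -0.117 -0.1 -0.087 Y -0.009 [150 140 122]
0.16 24 X -0.118 -0.104 -0.087 Y -0.009 [149 139 120]
0.17 29 X -0.119 -0.105 -0.085 Y -0.009 [148 138 120]
0.0004588530196417787 0.0
```

Run:
```python
from h import *
im,d=r.grab_frame('wrist');pr=r.camera_params('wrist');K=np.array(pr['mtx']);T=np.array(pr['tool_from_camera'])
P=pts(d,K,T[:3,:3],T[:3,3]);Q=P.reshape(-1,3)
m=(abs(Q[:,0])<.02)&(abs(Q[:,1])<.05)&(Q[:,2]<.06)
for z in np.arange(-.06,.04,.01):
    k=m&(abs(Q[:,2]-z)<.005)
    if k.sum():print(round(z,3),k.sum(),'x',np.percentile(Q[k,0],[2,98]).round(3),'y',np.percentile(Q[k,1],[2,98]).round(3))
    else: print(round(z,3),0)
```

```text
-0.06 79 x [0.006 0.007] y [-0.001  0.001]
-0.05 173 x [0.006 0.009] y [-0.003  0.003]
-0.04 383 x [0.006 0.009] y [-0.014  0.015]
-0.03 688 x [0.007 0.009] y [-0.014  0.015]
-0.02 526 x [0.006 0.009] y [-0.014  0.014]
-0.01 244 x [-0.007  0.009] y [-0.01  0.01]
0.0 0
0.01 0
0.02 829 x [-0.006  0.019] y [-0.01  0.  ]
0.03 1828 x [-0.019  0.019] y [0.034 0.05 ]
```

The closed fingertips really end near the TCP plane, not 25 mm ahead of it, so they shut above the rail. I'll open and measure the tips at that opening.

Call:
carry_out --steps '[{"x": 0, "y": -0.4, "z": 0, "turn": 0, "jaw": 0.68}, {"x": 0, "y": -0.4, "z": 0, "turn": 0, "jaw": 0.68}, {"x": 0, "y": -0.4, "z": 0, "turn": 0, "jaw": 0.68}, {"x": 0, "y": -0.4, "z": 0, "turn": 0, "jaw": 0.68}, {"x": 0, "y": -0.4, "z": 0, "turn": 0, "jaw": 0.68}]'

```text
time_s: 14.95
ee_pos: [0.4977, 0.0505, 0.1202]
ee_rot: [0.0, 0.783, 0.622, 0.0]
contact_force: [1.3, -1.0, 0.2]
width: 0.0292
gripper_force: 0.0
```

Run:
```python
from h import *
go(.4971,.051,.08,-12.9)
im,d=r.grab_frame('wrist');pr=r.camera_params('wrist');K=np.array(pr['mtx']);T=np.array(pr['tool_from_camera'])
save('w7',im)
P=pts(d,K,T[:3,:3],T[:3,3]);Q=P.reshape(-1,3)
m=(abs(Q[:,0])<.02)&(abs(Q[:,1])<.05)&(Q[:,2]<.06)
for z in np.arange(-.08,.04,.01):
    k=m&(abs(Q[:,2]-z)<.005)
    if k.sum():print(round(z,3),k.sum(),'x',np.percentile(Q[k,0],[2,98]).round(3),'y',np.percentile(Q[k,1],[2,98]).round(3))
```

```text
t 14.95 pos [0.4977 0.0505 0.1202] yaw -13.12 tilt [ 0. -0. -1.] F [ 1.3 -1.   0.2] w 0.0292 g 0.0
shift cm [ 0.04 -0.07  4.02] turn -0.2 j [-0.12  0.25  1.78 -0.    1.11  0.11]
-0.08 442 x [-0.01   0.005] y [-0.016  0.016]
-0.07 327 x [-0.01   0.009] y [-0.021  0.021]
-0.06 833 x [0.005 0.009] y [-0.023  0.023]
-0.05 912 x [-0.     0.009] y [-0.025  0.025]
-0.04 961 x [-0.005  0.009] y [-0.027  0.028]
-0.03 850 x [-0.007  0.009] y [-0.028  0.029]
-0.02 701 x [-0.007  0.009] y [-0.028  0.028]
-0.01 273 x [-0.007  0.009] y [-0.024  0.024]
0.02 1357 x [-0.019  0.019] y [-0.006  0.004]
0.03 1336 x [-0.019  0.019] y [0.039 0.05 ]
```

View pics/w7.png

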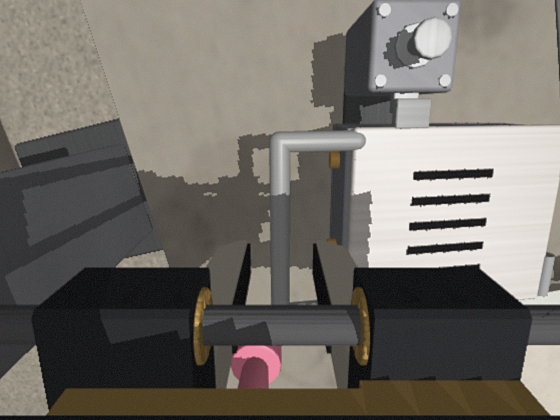

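The wrist view shows the rail (column 280) still centred between the fingers (columns 248 and 315). I'll go 4 cm lower this time.

Call:
carry_out --steps '[{"x": 0, "y": -0.05, "z": 1, "turn": 0, "jaw": 0.68}, {"x": 0, "y": -0.05, "z": 2, "turn": 0, "jaw": 0.68}, {"x": 0, "y": -0.05, "z": 3, "turn": 0, "jaw": 0.68}, {"x": 0, "y": -0.05, "z": 3.8, "turn": 0, "jaw": 0.68}, {"x": 0, "y": -0.05, "z": 4.1, "turn": 0, "jaw": 0.68}, {"x": 0, "y": -0.05, "z": 4.1, "turn": 0, "jaw": 1}, {"x": 0, "y": -0.05, "z": 4.1, "turn": 0, "jaw": 1}, {"x": 0, "y": -0.05, "z": 4.1, "turn": 0, "jaw": 1}, {"x": 0, "y": -0.05, "z": 4.1, "turn": 0, "jaw": 1}, {"x": 0, "y": -0.05, "z": 4.1, "turn": 0, "jaw": 1}]'

```text
time_s: 16.0
ee_pos: [0.4968, 0.0507, 0.0793]
ee_rot: [-0.0, 0.783, 0.622, -0.0]
contact_force: [-2.1, 2.0, 1.1]
width: 0.0098
gripper_force: 30.0
```

```bash
python3 -c "
from h import *
go(.4971,.051,.08,-12.9);rail()"
```

```text
t 16.0 pos [0.4968 0.0507 0.0793] yaw -13.12 tilt [-0.001  0.    -1.   ] F [-2.1  2.   1.1] w 0.0098 g 30.0
shift cm [ 0.03  0.03 -0.07] turn -0.2 j [-0.12  0.3   1.83  0.    1.01  0.11]
rail 1735 X [-0.1102 -0.1054 -0.1006] z [0.0998 0.1012]
lid plate angle 29.1 25021
```

The rail is gripped: 10 mm opening, 30 N. I'll raise along the arc.

Call:
carry_out --steps '[{"x": 0, "y": 0.15, "z": -0.75, "turn": 0, "jaw": 1}, {"x": 0, "y": 0.34, "z": -1.5, "turn": 0, "jaw": 1}, {"x": 0, "y": 0.56, "z": -2.2, "turn": 0, "jaw": 1}, {"x": 0, "y": 0.8, "z": -2.95, "turn": 0, "jaw": 1}, {"x": 0, "y": 1.1, "z": -3.65, "turn": 0, "jaw": 1}, {"x": 0, "y": 1.4, "z": -4.35, "turn": 0, "jaw": 1}, {"x": 0, "y": 1.75, "z": -5.05, "turn": 0, "jaw": 1}, {"x": 0, "y": 2.1, "z": -5.7, "turn": 0, "jaw": 1}, {"x": 0, "y": 2.1, "z": -5.7, "turn": 0, "jaw": 1}]'

```text
time_s: 16.95
ee_pos: [0.5164, 0.0462, 0.1371]
ee_rot: [-0.001, 0.783, 0.622, -0.001]
contact_force: [-7.7, 2.4, 1.4]
width: 0.0099
gripper_force: 30.0
```

Run:
```python
from h import *
go(.4971,.051,.08,-12.9);rail(-.11,-.06,.1,.19)
for a in (.527,.613,.7,.787,.874,.96,1.047):print(a,'y',round(17.6*(np.cos(.527)-np.cos(a)),2),'z',round(-17.6*(np.sin(a)-np.sin(.527)),2))
```

```text
t 16.95 pos [0.5164 0.0462 0.1371] yaw -13.12 tilt [-0.003  0.001 -1.   ] F [-7.7  2.4  1.4] w 0.0099 g 30.0
shift cm [ 0.03 -1.97  5.72] turn -0.2 j [-0.13  0.27  1.71  0.    1.16  0.1 ]
rail 1707 X [-0.09   -0.0852 -0.0804] z [0.1561 0.1574]
lid plate angle 51.9 23682
0.527 y 0.0 z -0.0
0.613 y 0.82 z -1.27
0.7 y 1.75 z -2.49
0.787 y 2.79 z -3.61
0.874 y 3.92 z -4.65
0.96 y 5.12 z -5.57
1.047 y 6.41 z -6.39
```

Call:
carry_out --steps '[{"x": 0, "y": 0.4, "z": -0.65, "turn": 0, "jaw": 1}, {"x": 0, "y": 0.8, "z": -1.3, "turn": 0, "jaw": 1}, {"x": 0, "y": 1.25, "z": -1.9, "turn": 0, "jaw": 1}, {"x": 0, "y": 1.73, "z": -2.52, "turn": 0, "jaw": 1}, {"x": 0, "y": 2.25, "z": -3.1, "turn": 0, "jaw": 1}, {"x": 0, "y": 2.75, "z": -3.65, "turn": 0, "jaw": 1}, {"x": 0, "y": 3.3, "z": -4.2, "turn": 0, "jaw": 1}, {"x": 0, "y": 3.9, "z": -4.7, "turn": 0, "jaw": 1}, {"x": 0, "y": 4.5, "z": -5.2, "turn": 0, "jaw": 1}, {"x": 0, "y": 5.1, "z": -5.65, "turn": 0, "jaw": 1}, {"x": 0, "y": 5.8, "z": -6.1, "turn": 0, "jaw": 1}, {"x": 0, "y": 6.4, "z": -6.5, "turn": 0, "jaw": 1}]'

```text
time_s: 18.2
ee_pos: [0.5776, 0.0321, 0.2033]
ee_rot: [-0.002, 0.783, 0.622, -0.001]
contact_force: [-13.1, 2.4, 10.2]
width: 0.0098
gripper_force: 30.0
```

Call:
carry_out --steps '[{"x": 0, "y": 0, "z": 0, "turn": 0, "jaw": 1}, {"x": 0, "y": 0, "z": 0, "turn": 0, "jaw": 1}]'

```text
time_s: 18.4
ee_pos: [0.5785, 0.0317, 0.2037]
ee_rot: [-0.001, 0.783, 0.622, -0.001]
contact_force: [-11.9, 3.0, 11.7]
width: 0.0099
gripper_force: 30.0
```

Run:
```python
from h import *
go(.4971,.051,.08,-12.9);rail(-.045,0,.19,.24)
im,d,K,R,c=cam('side');P=pts(d,K,R,c);Q=P.reshape(-1,3);L=Q[:,:2]-o
X=L@[np.cos(yaw),np.sin(yaw)];Y=L@[-np.sin(yaw),np.cos(yaw)]
m=(abs(Y)<.06)&(X>-.02)&(X<.07)&(Q[:,2]>.09)&(Q[:,2]<.2)
print(m.sum())
m=(np.hypot(Q[:,0]-.488,Q[:,1]+.2245)<.035)&(Q[:,2]>.005)&(Q[:,2]<.16);q=Q[m];print('mallet',q.mean(0),q[:,2].max())
```

```text
t 18.4 pos [0.5785 0.0317 0.2037] yaw -13.1 tilt [-0.002  0.    -1.   ] F [-11.9   3.   11.7] w 0.0099 g 30.0
shift cm [ 0.03 -8.35 12.38] turn -0.2 j [-0.14  0.32  1.47  0.    1.36  0.09]
rail 1676 X [-0.0263 -0.0215 -0.0167] z [0.2209 0.2224]
lid plate angle 59.2 13223
144
mallet [ 0.47783894 -0.23372449  0.06999216] 0.13547385465111328
```

Call:
carry_out --steps '[{"x": 0, "y": 0.05, "z": -0.08, "turn": 0, "jaw": 1}, {"x": 0, "y": 0.1, "z": -0.16, "turn": 0, "jaw": 1}, {"x": 0, "y": 0.1, "z": -0.16, "turn": 0, "jaw": 1}, {"x": 0, "y": 0.1, "z": -0.16, "turn": 0, "jaw": 1}, {"x": 0, "y": 0.1, "z": -0.16, "turn": 0, "jaw": 1}]'

```text
time_s: 19.0
ee_pos: [0.5796, 0.0315, 0.2044]
ee_rot: [-0.001, 0.783, 0.622, -0.001]
contact_force: [-10.0, 2.0, 7.3]
width: 0.0103
gripper_force: 30.0
```

Run:
```python
from h import *
go(.4971,.051,.08,-12.9);rail(-.045,0,.19,.24)
z=np.load('top0.npz')['P'];im,d,K,R,c=cam('top');P=pts(d,K,R,c)
for n,(u0,u1,v0,v1) in dict(tin=(350,385,190,225),reel=(390,418,228,252),cut=(122,180,240,272),mal=(318,345,228,258)).items():
    print(n,abs(P-z)[v0:v1,u0:u1,2].mean().round(4))
m=P[228:258,318:345].reshape(-1,3);m=m[m[:,2]>.12];print('mallet top',m.mean(0).round(3))
```

```text
t 19.0 pos [0.5796 0.0315 0.2044] yaw -13.1 tilt [-0.002  0.    -1.   ] F [-10.    2.    7.3] w 0.0103 g 30.0
shift cm [ 0.03 -8.46 12.45] turn -0.2 j [-0.14  0.32  1.47  0.    1.36  0.09]
rail 1678 X [-0.0252 -0.0203 -0.0156] z [0.2216 0.223 ]
lid plate angle 59.6 13048
tin 0.0177
reel 0.012
cut 0.225
mal 0.018
mallet top [ 0.483 -0.218  0.2  ]
```

Run:
```python
from h import *
z=np.load('top0.npz');s0=np.load('side0.npz');im,d,K,R,c=cam('top');ims,ds,*_=cam('side')
D=abs(im.astype(int)-z['im']).sum(2);Z=pts(d,K,R,c)[:,:,2]
for n,(u0,u1,v0,v1) in dict(tin=(350,385,190,225),reel=(390,418,228,252),cut=(122,180,240,272),mal=(318,345,228,258)).items():
    print(n,np.median(D[v0:v1,u0:u1]),(D[v0:v1,u0:u1]>60).mean().round(3),np.percentile(Z[v0:v1,u0:u1],[50,90,98]).round(3))
D=abs(ims.astype(int)-s0['im']).sum(2)
for n,(u0,u1,v0,v1) in dict(tin=(312,342,265,288),reel=(308,335,285,315),cut=(174,204,195,218)).items():
    print('side',n,(D[v0:v1,u0:u1]>60).mean().round(3))
```

```text
tin 28.0 0.0 [0.004 0.033 0.039]
reel 21.0 0.0 [0.004 0.048 0.051]
cut 29.0 0.261 [0.004 0.658 0.66 ]
mal 27.0 0.081 [0.001 0.048 0.135]
side tin 0.0
side reel 0.0
side cut 0.0
```

The reel, tin and cutters haven't moved in the side view, the mallet is standing, and the lid is at 60° and held. Handing in.

```bash
python3 -c "
from h import *
print(r.job_done())"
```

```text
the job is handed in; nothing more can be done
None
```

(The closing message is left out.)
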